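# Reverse a row of sample tubes from one rack to another

## Task

Move the four sample tubes from the green rack into the white rack in reverse order along the row, so that the last sample is read first: the tube nearest the black end of the green rack goes into the slot farthest from the black end of the white rack, and so on along the row (the coloured tabs on the green rack show which tube stood where). Keep the tubes upright, stand each fully down in its slot and let go, and leave the beaker, bottle and pipette where they are.

Things in the scene. Friction and masses are not known exactly. Their poses are not given: they have to be found in the camera images.
- green_rack: Source rack, dark green, fixed, 56 (x) by 258 (y) by 70 mm high; a thick BLACK panel closes its +y end. Origin: on the bench under the middle of the slot row. Four 40 mm square slots in a row at its own y = -82.5, -27.5, +27.5, +82.5 mm, x = 0, open at the top (z = 70 mm); tubes stand on the slot floor at z = 6 mm. Each slot holds one tube at the start.
- white_rack: Destination rack, white, fixed, same make as the green one: 56 (x) by 258 (y) by 70 mm high, BLACK panel at its +y end, origin on the bench under the middle of the slot row, four 40 mm square slots at its own y = -82.5, -27.5, +27.5, +82.5 mm, x = 0, slot floor at z = 6 mm, open at the top (z = 70 mm). Empty at the start.
- purple_tube: Loose sample tube, pale body 29 mm in diameter tapering to a flat 22 mm foot, purple screw cap 34 mm in diameter; 120 mm tall, the cap from 98 to 120 mm; 30 to 65 g. Origin: centre of the foot; z up the tube. It stands upright in a green-rack slot at the start; its yaw is arbitrary.
- yellow_tube: Loose sample tube, pale body 29 mm in diameter tapering to a flat 22 mm foot, yellow screw cap 34 mm in diameter; 120 mm tall, the cap from 98 to 120 mm; 30 to 65 g. Origin: centre of the foot; z up the tube. It stands upright in a green-rack slot at the start; its yaw is arbitrary.
- red_tube: Loose sample tube, pale body 29 mm in diameter tapering to a flat 22 mm foot, red screw cap 34 mm in diameter; 120 mm tall, the cap from 98 to 120 mm; 30 to 65 g. Origin: centre of the foot; z up the tube. It stands upright in a green-rack slot at the start; its yaw is arbitrary.
- blue_tube: Loose sample tube, pale body 29 mm in diameter tapering to a flat 22 mm foot, blue screw cap 34 mm in diameter; 120 mm tall, the cap from 98 to 120 mm; 30 to 65 g. Origin: centre of the foot; z up the tube. It stands upright in a green-rack slot at the start; its yaw is arbitrary.
- purple_clip: Flat purple marker tab, 26 by 26 mm and 4 mm thick, fixed on the near (-x) long rail of the green rack, level with the slot in which the purple-capped tube stands at the start; it stays there. Origin: centre of its underside, at the green rack's own x = -37 mm, z = 70 mm and at that slot's y; axes parallel to the rack's.
- yellow_clip: Flat yellow marker tab, 26 by 26 mm and 4 mm thick, fixed on the near (-x) long rail of the green rack, level with the slot in which the yellow-capped tube stands at the start; it stays there. Origin: centre of its underside, at the green rack's own x = -37 mm, z = 70 mm and at that slot's y; axes parallel to the rack's.
- red_clip: Flat red marker tab, 26 by 26 mm and 4 mm thick, fixed on the near (-x) long rail of the green rack, level with the slot in which the red-capped tube stands at the start; it stays there. Origin: centre of its underside, at the green rack's own x = -37 mm, z = 70 mm and at that slot's y; axes parallel to the rack's.
- blue_clip: Flat blue marker tab, 26 by 26 mm and 4 mm thick, fixed on the near (-x) long rail of the green rack, level with the slot in which the blue-capped tube stands at the start; it stays there. Origin: centre of its underside, at the green rack's own x = -37 mm, z = 70 mm and at that slot's y; axes parallel to the rack's.
- beaker: Bystander: empty glass beaker, 68 mm across and 85 mm high, standing loose beyond the racks. Origin: centre of its underside.
- reagent_bottle: Bystander: squat clear bottle with a black lid, 70 mm across and 130 mm high, standing loose beyond the racks. Origin: centre of its underside.
- pipette: Bystander: grey and white hand pipette, 240 mm long and 26 mm thick, lying loose on the bench beyond the racks. Origin: under the handle; x runs along it to the tip.

How it is judged:
At the end, for the whole second after the job is handed in: Each tube stands in the white rack in the mirror-image slot of the one it had in the green rack (counted from the black ends): within 12 mm of the slot's centre along and across the row, foot on the slot floor (at most 6 mm above it), within 0.12 rad of upright, at rest (((y of purple_clip in the frame of green_rack between -0.0975 and -0.0675 m and y of purple_tube in the frame of white_rack between 0.0705 and 0.0945 m) or (y of purple_clip in the frame of green_rack between -0.0425 and -0.0125 m and y of purple_tube in the frame of white_rack between 0.0155 and 0.0395 m) or (y of purple_clip in the frame of green_rack between 0.0125 and 0.0425 m and y of purple_tube in the frame of white_rack between -0.0395 and -0.0155 m) or (y of purple_clip in the frame of green_rack between 0.0675 and 0.0975 m and y of purple_tube in the frame of white_rack between -0.0945 and -0.0705 m)) and x of purple_tube in the frame of white_rack between -0.012 and 0.012 m and z of purple_tube in the frame of white_rack between 0 and 0.012 m and angle between each of purple_tube, yellow_tube, red_tube, blue_tube's own z axis and vertical below 0.12 rad and linear speed of each of purple_tube, yellow_tube, red_tube, blue_tube below 0.02 m/s and angular speed of each of purple_tube, yellow_tube, red_tube, blue_tube below 0.8 rad/s and ((y of yellow_clip in the frame of green_rack between -0.0975 and -0.0675 m and y of yellow_tube in the frame of white_rack between 0.0705 and 0.0945 m) or (y of yellow_clip in the frame of green_rack between -0.0425 and -0.0125 m and y of yellow_tube in the frame of white_rack between 0.0155 and 0.0395 m) or (y of yellow_clip in the frame of green_rack between 0.0125 and 0.0425 m and y of yellow_tube in the frame of white_rack between -0.0395 and -0.0155 m) or (y of yellow_clip in the frame of green_rack between 0.0675 and 0.0975 m and y of yellow_tube in the frame of white_rack between -0.0945 and -0.0705 m)) and x of yellow_tube in the frame of white_rack between -0.012 and 0.012 m and z of yellow_tube in the frame of white_rack between 0 and 0.012 m and ((y of red_clip in the frame of green_rack between -0.0975 and -0.0675 m and y of red_tube in the frame of white_rack between 0.0705 and 0.0945 m) or (y of red_clip in the frame of green_rack between -0.0425 and -0.0125 m and y of red_tube in the frame of white_rack between 0.0155 and 0.0395 m) or (y of red_clip in the frame of green_rack between 0.0125 and 0.0425 m and y of red_tube in the frame of white_rack between -0.0395 and -0.0155 m) or (y of red_clip in the frame of green_rack between 0.0675 and 0.0975 m and y of red_tube in the frame of white_rack between -0.0945 and -0.0705 m)) and x of red_tube in the frame of white_rack between -0.012 and 0.012 m and z of red_tube in the frame of white_rack between 0 and 0.012 m and ((y of blue_clip in the frame of green_rack between -0.0975 and -0.0675 m and y of blue_tube in the frame of white_rack between 0.0705 and 0.0945 m) or (y of blue_clip in the frame of green_rack between -0.0425 and -0.0125 m and y of blue_tube in the frame of white_rack between 0.0155 and 0.0395 m) or (y of blue_clip in the frame of green_rack between 0.0125 and 0.0425 m and y of blue_tube in the frame of white_rack between -0.0395 and -0.0155 m) or (y of blue_clip in the frame of green_rack between 0.0675 and 0.0975 m and y of blue_tube in the frame of white_rack between -0.0945 and -0.0705 m)) and x of blue_tube in the frame of white_rack between -0.012 and 0.012 m and z of blue_tube in the frame of white_rack between 0 and 0.012 m); the robot touches nothing.
It fails at once if a tube is tipped over (more than 40 degrees) (angle between any of purple_tube, yellow_tube, red_tube, blue_tube's own z axis and vertical above 0.7 rad).
It fails at once if the beaker is shifted by more than 25 mm (distance of beaker from where it was at the start of the episode above 0.025 m).
It fails at once if the reagent bottle is shifted by more than 25 mm (distance of reagent_bottle from where it was at the start of the episode above 0.025 m).
It fails at once if the pipette is shifted by more than 25 mm (distance of pipette from where it was at the start of the episode above 0.025 m).
It also fails if it takes over 112 s, if anything falls off the work surface, if the arm or the gripper's body presses on something with over 40 N, if the wrist force passes 120 N, or if a joint passes its speed limit or range.

## Robot

A 6-joint arm with a two-finger parallel gripper is mounted at the origin on the work surface. World frame = base frame: x ahead of the robot, y to its left, z up, the work surface at z = 0. Lengths are in m, angles in rad, forces in N, time in s.
With the tool pointing down it reaches from about 0.2 to 0.875 m from the base axis. Payload 3.4 kg.
Tool frame: the origin (TCP) lies at the very end of the fingers, on their centre line; the grasp point (between the pads) lies 19 mm behind it; z points along the fingers, y is the line along which they close (so a half turn about z gives the same grasp; the last joint's range is limited). The gripper opens to 94 mm and grips with 3 to 60 N. Pads are 16 mm wide; open, the fingers measure 119 mm over their backs; the gripper's body (75 mm by 177 mm) begins 78 mm behind the grasp point.
Start: joints at [0.983, 0.276, 1.505, -0, 1.361, -0.121], TCP at [0.259, 0.514, 0.205] pointing down, gripper open.
Joint ranges: [-2.89, 2.89], [-0.75, 2.08], [0.22, 2.7], [-1.18, 4.32], [0.11, 2.71], [-2.7, 2.7]. Speed limits (rad/s): [2.57, 2.57, 3.14, 3.14, 3.14, 3.14].

## Interface

Orientations are given as a unit quaternion [w, x, y, z].
In Python, from station import read_state, snapshot, close_job gives the robot as it stands. The module is installed in compiled form; this text tells all that it offers.
- The arm moves only by the tool send_rows, never from a script. Its argument "series" is a list that holds one entry, the list of rows, each a list of 5 numbers: the finger opening in mm, from 0 to 94, then the shift along the tool's x, y, z in mm, then the turn about the tool's z in degrees. A call has 1 to 12 rows; each row shifts and turns the commanded pose from where the row before left it, along the tool's axes as they then stand; what a row does not reach is not made up. A row lasts 1/10 s, in which the tool goes at most 50 mm and 8.59 degrees, less where a joint would pass 70% of its speed; a pose out of reach is approached as far as the arm can. A call is refused whole if a number of a shift passes 50 or a number of a turn 8.59, either way. A call with a gripper value outside its range is refused whole. The fingers move at their own pace and stop on an object; the grip force is fixed at half the most. Time passes only in rows, so rows that do not move let the fingers close. It gives the time, the measured TCP pose, the force, the opening and the grip force at its end, in the units of the state.
- read_state(): the state, without advancing time (a new reading comes with each control period).
- snapshot(name): name is "scene" or "side" or "wrist"; returns a dict with "frame" (420x560x3 uint8, blue, green, red), "z_map" (420x560 float32, m along the optical axis (not along the pixel's ray), 0 where there is no reading), "fx", "fy", "cx", "cy" (pixels), "world_to_cam" (4x4, takes a point from world to camera coordinates). Camera axes: x right, y up, looking along -z (the intrinsics and any distortion apply to the point x, -y, -z); pixel columns grow to the right and rows downward; lengths in m; the calibration is good to about 2 mm. A picture is of the moment at which its call begins.
- close_job(): hands the job in; it is judged then, once.
The state is a dict: "clock": time; "joints": joint angles; "qd": joint speeds; "joint_efforts": joint torques, N m; "eef_pos": TCP position; "tool_rot": TCP orientation; "wrist_force": force on the tool from outside, world axes, zero at the start; "moment": the same for the moment, N m; "gripper_width": finger opening in m; "gripper_force": force on a finger pad.
Only numpy, scipy, OpenCV 4.12 (cv2) and the standard library are available. Lean on these libraries where they do the work, as an engineer would, in place of code of your own. Each camera call takes 0.05 s, during which the arm holds its last target. There are 200 camera calls.

## Working session

There is one attempt and no reset: what is moved stays moved. The work goes in short steps, Python scripts to look and compute and a tool call to move; the robot and the scene stay as the last step left them, time stands still between calls to the robot, and variables do not carry over. Pictures are saved under pics/ and viewed, at most 14 in all, crops included, and the job is handed in when it is done.

Besides the shell and the picture viewer there is one more tool, called after "Call:" by a JSON object that holds its "api" and its "payload". send_rows: Moves the arm, as the interface text tells. Its arguments: {"type":"object","properties":{"series":{"type":"array","items":{"type":"array","items":{"type":"array","items":{"type":"number"}}}}},"required":["series"]}

```bash
mkdir -p pics
cat > h.py <<'E'
import numpy as np, cv2
from station import read_state, snapshot, close_job
def cloud(s):
    h,w=s["z_map"].shape; v,u=np.mgrid[:h,:w]; d=s["z_map"]
    p=np.stack([(u-s["cx"])/s["fx"]*d,-(v-s["cy"])/s["fy"]*d,-d,np.ones_like(d)],-1)
    return (p@np.linalg.inv(s["world_to_cam"]).T)[...,:3]
E
python3 - <<'E'
from h import *
print(read_state())
for n in("scene","side"):
    s=snapshot(n); cv2.imwrite(f"pics/{n}0.png",s["frame"]); np.savez(f"{n}0.npz",**s)
    print(n,np.linalg.inv(s["world_to_cam"])[:3,3].round(3), s["fx"])
E
```

```text
{'clock': 0.0, 'joints': array([ 9.82991246e-01,  2.76581208e-01,  1.50608847e+00, -3.76268876e-05,
        1.36069753e+00, -1.21019153e-01]), 'qd': array([-0.00150256,  0.00017021, -0.00020785,  0.00106069,  0.00046894,
       -0.00113847]), 'joint_efforts': array([ 1.12927701e-03, -4.04604650e+01, -2.37227011e+01,  7.04614073e-02,
        3.46825761e-02, -1.76283811e-04]), 'eef_pos': array([0.25847887, 0.51300809, 0.20463041]), 'tool_rot': array([-2.90667355e-04,  2.31275896e-01,  9.72887801e-01, -8.38518901e-04]), 'wrist_force': array([ 0.26702636,  0.9066354 , -0.10362874]), 'moment': array([ 0.00887631, -0.03790059,  0.00261158]), 'gripper_force': 0.0, 'gripper_width': 0.09390237884988412}
scene [ 1.153 -0.471  0.533] 385.21486370444507
side [ 0.2   -0.537  0.539] 423.69986260586774
```

View pics/scene0.png

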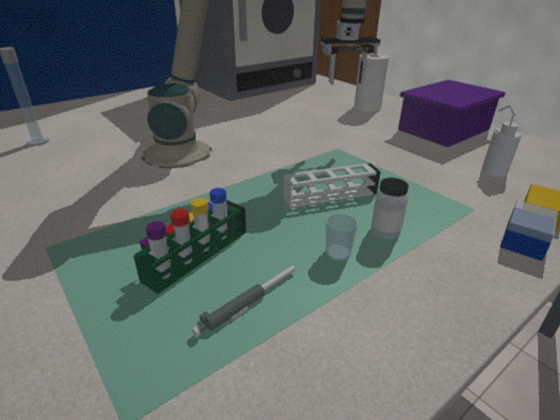

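View pics/side0.png

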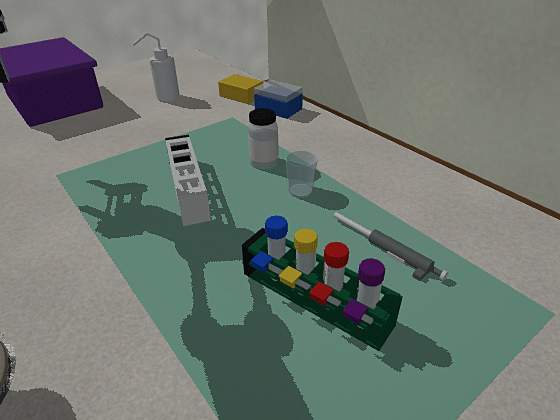

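The scene view shows, from the black end of the green rack, blue (218,195), yellow (200,207), red (180,217) and purple (156,232). The tabs are in the same order. The white rack is empty, with its black panel at the right end (375,175). Next I'll measure the caps and rack tops.

```bash
cat > m.py <<'E'
from h import *
ims=[]
P=[];C=[];W=[]
for n in("scene","side"):
    s=dict(np.load(f"{n}0.npz")); p=cloud(s); hsv=cv2.cvtColor(s["frame"],cv2.COLOR_BGR2HSV)
    ok=(s["z_map"]>0)&(p[...,2]<.2)&(p[...,0]>.15)&(p[...,0]<.9)&(abs(p[...,1])<.6)
    H,S,V=[hsv[...,i].astype(int) for i in range(3)]
    for nm,m in dict(purple=(H>135)&(H<165),yellow=(H>18)&(H<32),red=(H<6)|(H>174),blue=(H>108)&(H<128)).items():
        m=m&ok&(S>150)&(V>60)
        t=p[m&(p[...,2]>.1)]; c=p[m&(p[...,2]<.085)&(p[...,2]>.06)]
        zt=np.percentile(t[:,2],90); top=t[t[:,2]>zt-.004]
        (ctr,r)=cv2.minEnclosingCircle(top[:,:2].astype(np.float32))
        print(n,nm,len(t),"ztop %.3f"%zt,np.round(ctr,4),"r %.4f"%r,"clip",len(c),np.median(c,0).round(4) if len(c) else "")
    P.append(p[ok]);C.append(s["frame"][ok])
P=np.concatenate(P);C=np.concatenate(C)
np.savez("pc.npz",P=P,C=C)
# top-plane map, 1 mm per px, row = x, col = y
x0,y0=.2,-.4
m=(P[:,2]>.062)&(P[:,2]<.078)
im=np.full((500,800,3),90,np.uint8)
r=((P[m,0]-x0)*1000).astype(int);c=((P[m,1]-y0)*1000).astype(int)
k=(r>=0)&(r<500)&(c>=0)&(c<800); im[r[k],c[k]]=C[m][k]
cv2.imwrite("pics/top.png",im)
E
python3 m.py
```

```text
scene purple 95 ztop 0.126 [ 0.554  -0.2874] r 0.0154 clip 28 [ 0.5176 -0.3034  0.0733]
scene yellow 218 ztop 0.125 [ 0.5267 -0.1842] r 0.0162 clip 32 [ 0.4913 -0.1894  0.0732]
scene red 255 ztop 0.126 [ 0.5402 -0.234 ] r 0.0168 clip 66 [ 0.5044 -0.2447  0.073 ]
scene blue 187 ztop 0.126 [ 0.5132 -0.1318] r 0.0161 clip 20 [ 0.4785 -0.1353  0.0729]
side purple 361 ztop 0.126 [ 0.5482 -0.289 ] r 0.0176 clip 275 [ 0.5133 -0.298   0.0736]
side yellow 489 ztop 0.126 [ 0.5213 -0.1841] r 0.0175 clip 278 [ 0.4825 -0.1934  0.0733]
side red 540 ztop 0.126 [ 0.5358 -0.2348] r 0.0179 clip 311 [ 0.4966 -0.2465  0.0733]
side blue 451 ztop 0.126 [ 0.5059 -0.1316] r 0.0180 clip 243 [ 0.4684 -0.1402  0.0734]
```

View pics/top.png

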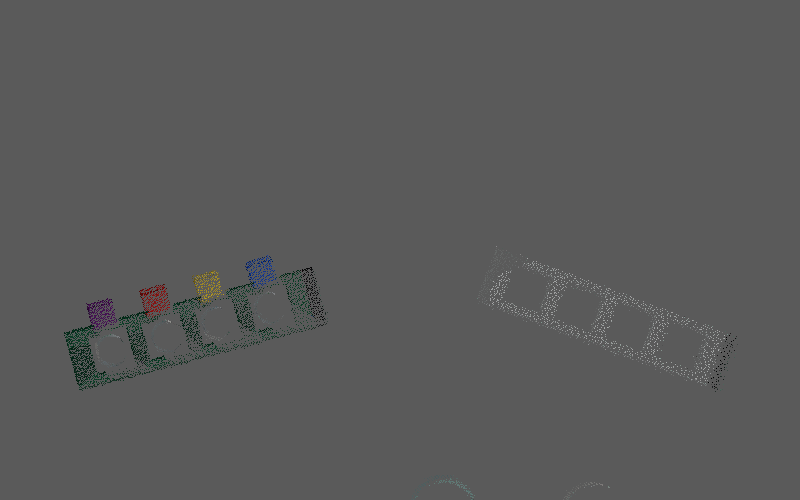

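The top map, at 1 mm per pixel, shows the green slots at columns 110 to 270 and rows 350 to 307, with the tabs in matching order. The white slots are at columns 523 to 682 and rows 287 to 345, with black at the right end. Cap tops come out at z=0.126, as expected. I'll fit both rack templates.

```bash
cat > fit.py <<'E'
from h import *
from scipy.optimize import differential_evolution as DE
ys=np.array([-.0825,-.0275,.0275,.0825])
def fit(P,c0,a0):
    P=P[(P[:,2]>.066)&(P[:,2]<.0735)&(np.hypot(*(P[:,:2]-c0).T)<.17)][:,:2]
    def cost(v):
        c,s=np.cos(v[2]),np.sin(v[2]); d=P-v[:2]; x=d@[c,s]; y=d@[-s,c]
        hole=(abs(x)<.02)&(np.min(abs(y[:,None]-ys),1)<.02)
        out=np.clip(abs(x)-.028,0,.01)
        depth=np.where(hole,np.minimum(.02-abs(x),.02-np.min(abs(y[:,None]-ys),1)),0)
        return np.mean(depth+out)
    r=DE(cost,[(c0[0]-.02,c0[0]+.02),(c0[1]-.02,c0[1]+.02),(a0-.1,a0+.1)],seed=1,tol=1e-8)
    v=r.x; R=np.array([-np.sin(v[2]),np.cos(v[2])]); return len(P),v,r.fun,v[:2]+ys[:,None]*R
if __name__=="__main__":
    for n in("scene","side"):
        s=dict(np.load(f"{n}0.npz")); p=cloud(s)
        p=p[(s["z_map"]>0)]
        for nm,c0,a0 in(("green",(.53,-.21),.26),("white",(.517,.203),-.347)):
            N,v,f,sl=fit(p,np.array(c0),a0); print(n,nm,N,v.round(4),"cost %.5f"%f,sl.round(4).tolist())
E
python3 fit.py
cat >> h.py <<'E'
def plan(*wps):
    "way points (x,y,z,yaw deg of tool y): tool-frame shift in mm, then turn in deg"
    from scipy.spatial.transform import Rotation as Ro
    st=read_state(); q=st["tool_rot"]; R=Ro.from_quat(np.r_[q[1:],q[0]]).as_matrix(); p=st["eef_pos"]
    yaw=np.degrees(np.arctan2(R[1,1],R[0,1])); print("at",p.round(4),"yaw %.2f"%yaw,"z",R[:,2].round(4))
    for w in wps:
        a=np.radians(yaw); ty=np.array([np.cos(a),np.sin(a),0]); tz=np.array([0,0,-1.]); T=np.array([np.cross(ty,tz),ty,tz])
        print("shift",(T@(np.array(w[:3])-p)*1000).round(1),"then turn %.1f"%(yaw-w[3])); p=np.array(w[:3]); yaw=w[3]
E
python3 -c "
from h import *
plan((.508,-.132,.29,14.9))"
```

```text
scene green 1381 [ 0.5285 -0.2027  0.2606] cost 0.00148 [[0.5497, -0.2824], [0.5356, -0.2293], [0.5214, -0.1761], [0.5072, -0.123]]
scene white 684 [ 0.5189  0.2049 -0.3529] cost 0.00013 [[0.4904, 0.1274], [0.5094, 0.179], [0.5284, 0.2307], [0.5474, 0.2823]]
side green 2837 [ 0.5274 -0.2066  0.2612] cost 0.00202 [[0.5487, -0.2863], [0.5345, -0.2331], [0.5203, -0.18], [0.5061, -0.1268]]
side white 1067 [ 0.5158  0.2035 -0.3558] cost 0.00019 [[0.487, 0.1261], [0.5062, 0.1777], [0.5253, 0.2293], [0.5445, 0.2808]]
at [0.2585 0.5131 0.2047] yaw 63.26 z [-9.0e-04 -1.4e-03 -1.0e+00]
shift [-513.1 -463.8  -85.3] then turn 48.4
```

Call:
{"api": "send_rows", "payload": {"series": [[[94, -32, -29, -9], [94, -32, -29, -9], [94, -32, -29, -9], [94, -32, -29, -9], [94, -32, -29, -9], [94, -32, -29, -9], [94, -32, -29, -9], [94, -32, -29, -9], [94, -32, -29, -9], [94, -32, -29, -4], [94, -32, -29, 0], [94, -32, -29, 0]]]}}

```text
invalid input
```

Call:
{"api": "send_rows", "payload": {"series": [[[94, -32, -29, 0], [94, -32, -29, 0], [94, -32, -29, 0], [94, -32, -29, 0], [94, 0, 0, 0, 8], [94, 0, 0, 0, 8], [94, 0, 0, 0, 8], [94, 0, 0, 0, 8], [94, 0, 0, 0, 8], [94, 0, 0, 0, 8], [94, 0, 0, 0, 0], [94, 0, 0, 0, 0]]]}}

```text
invalid input
```

Each row needs 5 numbers, and mine had only 4.

Call:
{"api": "send_rows", "payload": {"series": [[[94, -32, -29, -9, 0], [94, -32, -29, -9, 0], [94, -32, -29, -9, 0], [94, -32, -29, -9, 0], [94, -32, -29, -9, 0], [94, -32, -29, -9, 0], [94, -32, -29, -9, 0], [94, -32, -29, -9, 0], [94, -32, -29, -9, 0], [94, -32, -29, -4, 0], [94, -32, -29, 0, 0], [94, -32, -29, 0, 0]]]}}

```text
clock: 1.3
eef_pos: [0.4452, 0.0282, 0.2905]
tool_rot: [0.0, 0.231, 0.973, 0.0]
wrist_force: [0.5, 0.8, 0.5]
gripper_width: 0.0941
gripper_force: 0.0
```

Call:
{"api": "send_rows", "payload": {"series": [[[94, -32, -29, 0, 0], [94, -32, -29, 0, 0], [94, -32, -29, 0, 0], [94, -32, -29, 0, 0], [94, 0, 0, 0, 8], [94, 0, 0, 0, 8], [94, 0, 0, 0, 8], [94, 0, 0, 0, 8], [94, 0, 0, 0, 8], [94, 0, 0, 0, 8], [94, 0, 0, 0, 0], [94, 0, 0, 0, 0]]]}}

```text
clock: 2.5
eef_pos: [0.507, -0.1312, 0.2902]
tool_rot: [-0.0, 0.606, 0.796, -0.0]
wrist_force: [0.3, -0.4, -0.3]
gripper_width: 0.094
gripper_force: 0.0
```

```bash
cat > w.py <<'E'
from h import *
import sys
s=snapshot("wrist"); cv2.imwrite(f"pics/{sys.argv[1]}.png",s["frame"]); np.savez(sys.argv[1]+".npz",**s)
p=cloud(s); hsv=cv2.cvtColor(s["frame"],cv2.COLOR_BGR2HSV); ok=s["z_map"]>0
H,S,V=[hsv[...,i].astype(int) for i in range(3)]
for nm,m in dict(purple=(H>135)&(H<165),yellow=(H>18)&(H<32),red=(H<6)|(H>174),blue=(H>108)&(H<128)).items():
    m=m&ok&(S>130)&(V>50); t=p[m&(p[...,2]>.12)&(p[...,2]<.132)]
    if len(t)>30:
        c,r=cv2.minEnclosingCircle(t[:,:2].astype(np.float32)); print(nm,len(t),np.round(c,4),"r %.4f"%r,"z %.4f"%np.median(t[:,2]))
plan()
E
python3 w.py w0
```

```text
purple 532 [ 0.549  -0.2857] r 0.0169 z 0.1257
yellow 685 [ 0.522  -0.1827] r 0.0178 z 0.1258
red 620 [ 0.5361 -0.2322] r 0.0175 z 0.1258
blue 726 [ 0.5067 -0.1296] r 0.0174 z 0.1259
at [ 0.507  -0.1312  0.2902] yaw 15.40 z [-5.e-04  3.e-04 -1.e+00]
```

View pics/w0.png

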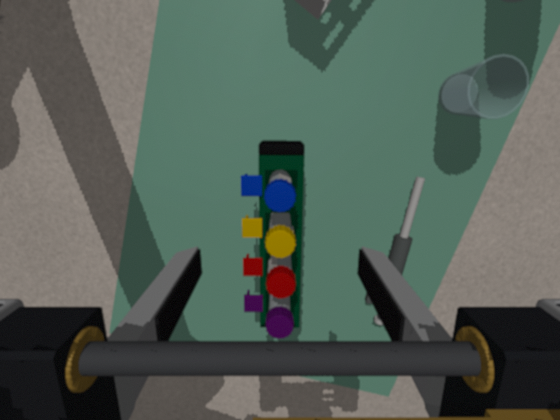

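The wrist view shows the blue cap at (280,195), with the row running down the picture and the fingers straddling it on both long sides. The wrist measurements agree with the other cameras to within 2 to 3 mm. I'll descend and grip blue.

Call:
{"api": "send_rows", "payload": {"series": [[[94, 2, 0, 40, 0], [94, 0, 0, 40, 0], [94, 0, 0, 40, 0], [94, 0, 0, 40, 0], [94, 0, 0, 36, 0], [94, 0, 0, 0, 0], [20, 0, 0, 0, 0], [20, 0, 0, 0, 0], [20, 0, 0, 0, 0], [20, 0, 0, 0, 0], [20, 0, 0, 0, 0], [20, 0, 0, 0, 0]]]}}

```text
clock: 3.75
eef_pos: [0.5069, -0.1294, 0.095]
tool_rot: [0.0, 0.607, 0.795, 0.0]
wrist_force: [-0.0, 0.2, -0.2]
gripper_width: 0.0493
gripper_force: 0.0
```

```bash
python3 -c "
from h import *
p=read_state()['eef_pos']
print(read_state()['gripper_width'],read_state()['gripper_force'])
plan((p[0],p[1],p[2]+.13,-20.3),(.4887,.1268,.225,-20.3))"
```

```text
0.0493474480407097 0.0
at [ 0.5069 -0.1294  0.095 ] yaw 15.26 z [ 9.e-04 -3.e-04 -1.e+00]
shift [   0.    0. -130.] then turn 35.6
shift [ 234.  -105.9   -0. ] then turn 0.0
```

Call:
{"api": "send_rows", "payload": {"series": [[[20, 0, 0, 0, 0], [20, 0, 0, 0, 0], [20, 0, 0, 0, 0], [20, 0, 0, 0, 0], [20, 0, 0, -10, 0], [20, 0, 0, -20, 0], [20, 0, 0, -30, 0], [20, 0, 0, -30, 0], [20, 0, 0, -30, 0], [20, 0, 0, -10, 0], [20, 0, 0, 0, 0]]]}}

```text
clock: 4.85
eef_pos: [0.5075, -0.1297, 0.226]
tool_rot: [0.002, 0.607, 0.795, 0.001]
wrist_force: [-0.1, 0.2, -1.5]
gripper_width: 0.0335
gripper_force: 30.0
```

Call:
{"api": "send_rows", "payload": {"series": [[[20, 0, 0, 0, 7.1], [20, 0, 0, 0, 7.1], [20, 0, 0, 0, 7.1], [20, 0, 0, 0, 7.1], [20, 0, 0, 0, 7.1], [20, 15, -6, 0, 0], [20, 40, -18, 0, 0], [20, 42, -19, 0, 0], [20, 42, -19, 0, 0], [20, 42, -19, 0, 0], [20, 38, -18, 0, 0], [20, 15, -7, 0, 0]]]}}

```text
clock: 6.05
eef_pos: [0.4859, 0.1313, 0.2233]
tool_rot: [-0.002, 0.818, 0.575, -0.001]
wrist_force: [-0.6, 0.0, -0.4]
gripper_width: 0.0334
gripper_force: 30.0
```

Call:
{"api": "send_rows", "payload": {"series": [[[20, 0, 0, 0, 0], [20, 0, 0, 0, 0]]]}}

```text
clock: 6.25
eef_pos: [0.4873, 0.1271, 0.2237]
tool_rot: [-0.0, 0.82, 0.573, -0.001]
wrist_force: [-0.3, -0.6, -1.0]
gripper_width: 0.0336
gripper_force: 30.0
```

```bash
cat > ww.py <<'E'
from h import *
from fit import fit
import sys
plan((.4887,.1268,.225,-20.3))
s=snapshot("wrist"); cv2.imwrite(f"pics/{sys.argv[1]}.png",s["frame"]); p=cloud(s)
N,v,f,sl=fit(p[s["z_map"]>0],np.array([.517,.204]),-.354); print(N,v.round(4),f,sl.round(4).tolist())
E
python3 ww.py w1
```

```text
at [0.4873 0.1271 0.2237] yaw -20.08 z [-1.7e-03 -8.0e-04 -1.0e+00]
shift [ 0.2  1.4 -1.3] then turn 0.2
6077 [ 0.516   0.2053 -0.3558] 0.00021200164071982539 [[0.4873, 0.128], [0.5065, 0.1796], [0.5256, 0.2311], [0.5448, 0.2827]]
```

View pics/w1.png

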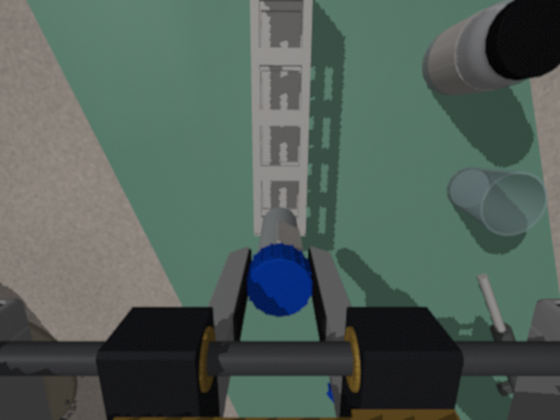

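The wrist view shows the blue tube held upright, cap at (280,280), over the near end of the white rack. The rack's slots run up the picture at column 282. The slot fit agrees with the TCP to about 1 mm, so I'll lower and release.

Call:
{"api": "send_rows", "payload": {"series": [[[20, 0, 1, 25, 0], [20, 0, 0, 35, 0], [20, 0, 0, 30, 0], [20, 0, 0, 20, 0], [20, 0, 0, 10, 0], [20, 0, 0, 7, 0], [20, 0, 0, 1, 0], [20, 0, 0, 0, 0]]]}}

```text
clock: 7.1
eef_pos: [0.4899, 0.1263, 0.0972]
tool_rot: [0.0, 0.82, 0.572, 0.001]
wrist_force: [0.1, -0.4, -1.2]
gripper_width: 0.033
gripper_force: 30.0
```

Call:
{"api": "send_rows", "payload": {"series": [[[20, 0, 0, 2, 0], [20, 0, 0, 0, 0], [70, 0, 0, 0, 0], [70, 0, 0, 0, 0], [70, 0, 0, 0, 0], [70, 0, 0, 0, 0], [70, 0, 0, 0, 0], [70, 0, 0, -10, 0], [70, 0, 0, -35, 0], [70, 0, 0, -45, 0], [70, 0, 0, -40, 0], [70, 0, 0, 0, 0]]]}}

```text
clock: 8.3
eef_pos: [0.493, 0.127, 0.2311]
tool_rot: [0.003, 0.82, 0.572, 0.006]
wrist_force: [-0.6, -0.2, 0.0]
gripper_width: 0.0695
gripper_force: 0.0
```

```bash
cat > cap.py <<'E'
from h import *
import sys
for n in sys.argv[2:]:
    s=snapshot(n); cv2.imwrite(f"pics/{sys.argv[1]}_{n}.png",s["frame"])
    p=cloud(s); hsv=cv2.cvtColor(s["frame"],cv2.COLOR_BGR2HSV); ok=s["z_map"]>0
    H,S,V=[hsv[...,i].astype(int) for i in range(3)]
    for nm,m in dict(purple=(H>135)&(H<165),yellow=(H>18)&(H<32),red=(H<6)|(H>174),blue=(H>108)&(H<128)).items():
        m=m&ok&(S>130)&(V>50); t=p[m&(p[...,2]>.118)&(p[...,2]<.14)&(p[...,0]>.45)&(p[...,0]<.6)&(abs(p[...,1])<.35)]
        if len(t)>30:
            c,r=cv2.minEnclosingCircle(t[:,:2].astype(np.float32)); print(n,nm,len(t),np.round(c,4),"r %.4f"%r,"z",np.percentile(t[:,2],[5,50,95]).round(4))
E
python3 cap.py b wrist side
python3 -c "
from h import *
plan((.5215,-.1828,.225,15),(.5215,-.1828,.095,15))"
```

```text
wrist blue 1024 [0.4894 0.127 ] r 0.0169 z [0.1236 0.126  0.1272]
side purple 220 [ 0.5485 -0.2892] r 0.0178 z [0.1189 0.1252 0.1264]
side yellow 340 [ 0.5206 -0.1847] r 0.0178 z [0.1197 0.1251 0.1265]
side red 381 [ 0.5352 -0.2346] r 0.0174 z [0.1196 0.1252 0.1265]
side blue 177 [0.4883 0.1237] r 0.0176 z [0.1193 0.1251 0.1267]
at [0.4895 0.1266 0.2257] yaw -20.24 z [ 2.7e-03  3.0e-04 -1.0e+00]
shift [-279.2  137.1    0.7] then turn -35.2
shift [  0.   0. 130.] then turn 0.0
```

Blue is seated: cap top at z=0.126, and within about 2 mm of its slot. Yellow is next.

Call:
{"api": "send_rows", "payload": {"series": [[[70, -19, 9, 0, 0], [70, -40, 20, 0, 0], [70, -40, 20, 0, 0], [70, -40, 20, 0, 0], [70, -40, 20, 0, 0], [70, -40, 20, 0, 0], [70, -40, 19, 0, 0], [70, -20, 9, 1, -7], [70, 0, 0, 0, -7], [70, 0, 0, 0, -7], [70, 0, 0, 0, -7], [70, 0, 0, 0, -7.2]]]}}

```text
clock: 9.6
eef_pos: [0.5198, -0.1822, 0.2212]
tool_rot: [-0.002, 0.607, 0.795, -0.0]
wrist_force: [0.2, 0.8, -0.6]
gripper_width: 0.07
gripper_force: 0.0
```

Call:
{"api": "send_rows", "payload": {"series": [[[70, 0, 0, 30, 0], [70, 0, 0, 30, 0], [70, 0, 0, 20, 0], [70, 0, 0, 0, 0], [70, 0, 0, 0, 0]]]}}

```text
clock: 10.1
eef_pos: [0.5204, -0.1823, 0.1425]
tool_rot: [-0.001, 0.609, 0.793, -0.0]
wrist_force: [-0.2, -0.2, 0.2]
gripper_width: 0.07
gripper_force: 0.0
```

```bash
python3 -c "
from h import *
plan((.5215,-.1828,.095,15))"
```

```text
at [ 0.5204 -0.1823  0.1425] yaw 14.95 z [-0.0024  0.0013 -1.    ]
shift [-0.8  0.9 47.5] then turn -0.0
```

Call:
{"api": "send_rows", "payload": {"series": [[[70, 0, 1, 27, 0], [70, 0, 0, 20, 0], [70, 0, 0, 0, 0], [20, 0, 0, 0, 0], [20, 0, 0, 0, 0], [20, 0, 0, 0, 0], [20, 0, 0, 0, 0], [20, 0, 0, 0, 0], [20, 0, 0, 0, 0], [20, 0, 0, 0, 0]]]}}

```text
clock: 11.1
eef_pos: [0.5223, -0.1826, 0.097]
tool_rot: [0.0, 0.609, 0.793, 0.0]
wrist_force: [-0.8, 0.4, 4.0]
gripper_width: 0.0338
gripper_force: 30.0
```

```bash
python3 -c "
from h import *
p=read_state()['eef_pos']
plan((p[0],p[1],p[2]+.13,-20.3),(.5072,.1788,.225,-20.3))"
```

```text
at [ 0.5223 -0.1826  0.097 ] yaw 14.95 z [ 8.e-04 -4.e-04 -1.e+00]
shift [   0.    0. -130.] then turn 35.3
shift [ 333.7 -139.6    2. ] then turn 0.0
```

Call:
{"api": "send_rows", "payload": {"series": [[[20, 0, 0, -15, 0], [20, 0, 0, -35, 0], [20, 0, 0, -40, 0], [20, 0, 0, -40, 0], [20, 0, 0, -25, 0], [20, 0, 0, 0, 7], [20, 0, 0, 0, 7], [20, 0, 0, 0, 7], [20, 0, 0, 0, 7], [20, 0, 0, 0, 7.3], [20, 0, 0, 0, 0]]]}}

```text
clock: 12.2
eef_pos: [0.5219, -0.1822, 0.251]
tool_rot: [-0.0, 0.821, 0.571, -0.0]
wrist_force: [-0.2, -0.1, -0.1]
gripper_width: 0.0333
gripper_force: 30.0
```

Call:
{"api": "send_rows", "payload": {"series": [[[20, 18, -8, 0, 0], [20, 38, -16, 0, 0], [20, 40, -16, 0, 0], [20, 40, -17, 0, 0], [20, 40, -17, 0, 0], [20, 40, -17, 0, 0], [20, 40, -17, 0, 0], [20, 38, -16, 0, 0], [20, 28, -11, 0, 0], [20, 12, -5, 0, 0], [20, 0, 0, 0, 0], [20, 0, 0, 0, 0]]]}}

```text
clock: 13.4
eef_pos: [0.507, 0.1784, 0.2513]
tool_rot: [0.0, 0.821, 0.571, -0.0]
wrist_force: [-0.4, 0.4, -0.9]
gripper_width: 0.0337
gripper_force: 30.0
```

```bash
python3 -c "
from h import *
plan((.5072,.1788,.097,-20.3))"; python3 cap.py y wrist | head -3
```

```text
at [0.507  0.1784 0.2513] yaw -20.30 z [-3.0e-04 -1.3e-03 -1.0e+00]
shift [5.000e-01 1.000e-01 1.543e+02] then turn -0.0
```

Call:
{"api": "send_rows", "payload": {"series": [[[20, 0, 0, 30, 0], [20, 0, 0, 40, 0], [20, 0, 0, 35, 0], [20, 0, 0, 25, 0], [20, 0, 0, 12, 0], [20, 0, 0, 8, 0], [20, 0, 0, 4, 0], [20, 0, 0, 0, 0], [20, 0, 0, 0, 0]]]}}

```text
clock: 14.35
eef_pos: [0.5079, 0.1796, 0.0985]
tool_rot: [0.0, 0.821, 0.571, 0.001]
wrist_force: [-0.3, 0.1, -0.1]
gripper_width: 0.0334
gripper_force: 30.0
```

Call:
{"api": "send_rows", "payload": {"series": [[[70, 0, 0, 0, 0], [70, 0, 0, 0, 0], [70, 0, 0, 0, 0], [70, 0, 0, 0, 0], [70, 0, 0, 0, 0], [70, 0, 0, -10, 0], [70, 0, 0, -35, 0], [70, 0, 0, -45, 0], [70, 0, 0, -40, 0], [70, 0, 0, 0, 0]]]}}

```text
clock: 15.35
eef_pos: [0.5106, 0.1803, 0.2343]
tool_rot: [0.002, 0.821, 0.571, 0.006]
wrist_force: [0.7, 0.2, 0.7]
gripper_width: 0.0698
gripper_force: 0.0
```

```bash
python3 cap.py y2 wrist side
python3 -c "
from h import *
plan((.5357,-.2325,.225,15),(.5357,-.2325,.096,15))"
```

```text
wrist yellow 1027 [0.5071 0.1809] r 0.0171 z [0.1237 0.126  0.1272]
wrist blue 906 [0.4896 0.1269] r 0.0170 z [0.122  0.1259 0.1272]
side purple 326 [ 0.5483 -0.2893] r 0.0180 z [0.1199 0.1253 0.1267]
side yellow 155 [0.507  0.1756] r 0.0184 z [0.1191 0.1249 0.1264]
side red 380 [ 0.5358 -0.2351] r 0.0182 z [0.119  0.1253 0.1265]
side blue 176 [0.4879 0.1233] r 0.0178 z [0.1192 0.1251 0.1264]
at [0.5075 0.1796 0.229 ] yaw -20.34 z [ 3.e-03  6.e-04 -1.e+00]
shift [-376.5  169.7    4. ] then turn -35.3
shift [  0.   0. 129.] then turn 0.0
```

Yellow is seated. Red is next.

Call:
{"api": "send_rows", "payload": {"series": [[[70, -18, 8, 0, 0], [70, -40, 18, 0, 0], [70, -40, 18, 0, 0], [70, -40, 18, 0, 0], [70, -40, 18, 0, 0], [70, -40, 18, 0, 0], [70, -40, 18, 0, 0], [70, -40, 18, 0, 0], [70, -40, 18, 0, 0], [70, -28, 13, 0, 0], [70, -10, 5, 4, 0], [70, 0, 0, 0, -7]]]}}

```text
clock: 16.65
eef_pos: [0.5346, -0.233, 0.2209]
tool_rot: [-0.002, 0.784, 0.62, -0.001]
wrist_force: [-0.3, -0.2, 0.3]
gripper_width: 0.0699
gripper_force: 0.0
```

Call:
{"api": "send_rows", "payload": {"series": [[[70, 0, 0, 0, -7], [70, 0, 0, 0, -7], [70, 0, 0, 0, -7], [70, 0, 0, 0, -7.3], [70, 0, 0, 30, 0], [70, 0, 0, 30, 0], [70, 0, 0, 20, 0], [70, 0, 0, 0, 0], [70, 0, 0, 0, 0]]]}}

```text
clock: 17.55
eef_pos: [0.5352, -0.2311, 0.1429]
tool_rot: [-0.001, 0.609, 0.793, 0.0]
wrist_force: [0.8, 0.3, -0.8]
gripper_width: 0.07
gripper_force: 0.0
```

```bash
python3 -c "
from h import *
plan((.5357,-.2325,.096,15))"
```

```text
at [ 0.5352 -0.2311  0.1429] yaw 14.99 z [-0.0016  0.0015 -1.    ]
shift [-1.5  0.1 46.9] then turn -0.0
```

Call:
{"api": "send_rows", "payload": {"series": [[[70, -1, 0, 27, 0], [70, 0, 0, 20, 0], [70, 0, 0, 0, 0], [20, 0, 0, 0, 0], [20, 0, 0, 0, 0], [20, 0, 0, 0, 0], [20, 0, 0, 0, 0], [20, 0, 0, 0, 0], [20, 0, 0, 0, 0], [20, 0, 0, 0, 0]]]}}

```text
clock: 18.55
eef_pos: [0.5362, -0.2334, 0.097]
tool_rot: [0.001, 0.609, 0.793, 0.0]
wrist_force: [-0.3, -0.5, 3.2]
gripper_width: 0.0333
gripper_force: 30.0
```

Call:
{"api": "send_rows", "payload": {"series": [[[20, 0, 0, -15, 0], [20, 0, 0, -35, 0], [20, 0, 0, -40, 0], [20, 0, 0, -40, 0], [20, 0, 0, -25, 0], [20, 0, 0, 0, 7], [20, 0, 0, 0, 7], [20, 0, 0, 0, 7], [20, 0, 0, 0, 7], [20, 0, 0, 0, 7.3], [20, 0, 0, 0, 0]]]}}

```text
clock: 19.65
eef_pos: [0.5356, -0.233, 0.2509]
tool_rot: [-0.001, 0.821, 0.571, -0.0]
wrist_force: [0.3, 0.3, -0.7]
gripper_width: 0.0333
gripper_force: 30.0
```

```bash
python3 -c "
from h import *
plan((.5264,.2305,.251,-20.3))"
```

```text
at [ 0.5356 -0.233   0.2509] yaw -20.34 z [-9.e-04  6.e-04 -1.e+00]
shift [ 4.314e+02 -1.697e+02 -1.000e-01] then turn -0.0
```

Call:
{"api": "send_rows", "payload": {"series": [[[20, 16, -6, 0, 0], [20, 36, -14, 0, 0], [20, 40, -16, 0, 0], [20, 40, -16, 0, 0], [20, 40, -16, 0, 0], [20, 40, -16, 0, 0], [20, 40, -16, 0, 0], [20, 40, -16, 0, 0], [20, 40, -16, 0, 0], [20, 40, -16, 0, 0], [20, 36, -14, 0, 0], [20, 23, -8, 0, 0]]]}}

```text
clock: 20.85
eef_pos: [0.5246, 0.2339, 0.2515]
tool_rot: [-0.001, 0.819, 0.573, 0.0]
wrist_force: [0.6, -0.6, -0.6]
gripper_width: 0.0334
gripper_force: 30.0
```

Call:
{"api": "send_rows", "payload": {"series": [[[20, 0, 0, 0, 0], [20, 0, 0, 0, 0]]]}}

```text
clock: 21.05
eef_pos: [0.5254, 0.2306, 0.2513]
tool_rot: [0.0, 0.82, 0.572, -0.001]
wrist_force: [0.4, 0.5, -0.4]
gripper_width: 0.0332
gripper_force: 30.0
```

```bash
python3 -c "
from h import *
plan((.5264,.2305,.097,-20.3))"
```

```text
at [0.5254 0.2306 0.2513] yaw -20.17 z [-7.e-04 -7.e-04 -1.e+00]
shift [  0.2   1.  154.3] then turn 0.1
```

Call:
{"api": "send_rows", "payload": {"series": [[[20, 0, 0, 30, 0], [20, 0, 0, 40, 0], [20, 0, 0, 35, 0], [20, 0, 0, 25, 0], [20, 0, 0, 12, 0], [20, 0, 0, 8, 0], [20, 0, 0, 4, 0], [20, 0, 0, 0, 0], [20, 0, 0, 0, 0]]]}}

```text
clock: 21.95
eef_pos: [0.5272, 0.2303, 0.0986]
tool_rot: [0.0, 0.821, 0.571, 0.001]
wrist_force: [0.2, 0.3, -1.1]
gripper_width: 0.0335
gripper_force: 30.0
```

Call:
{"api": "send_rows", "payload": {"series": [[[70, 0, 0, 0, 0], [70, 0, 0, 0, 0], [70, 0, 0, 0, 0], [70, 0, 0, 0, 0], [70, 0, 0, 0, 0], [70, 0, 0, -10, 0], [70, 0, 0, -35, 0], [70, 0, 0, -45, 0], [70, 0, 0, -40, 0], [70, 0, 0, 0, 0]]]}}

```text
clock: 22.95
eef_pos: [0.5299, 0.2312, 0.2347]
tool_rot: [0.002, 0.821, 0.571, 0.006]
wrist_force: [0.1, -0.4, 0.7]
gripper_width: 0.0698
gripper_force: 0.0
```

```bash
python3 cap.py r2 wrist side
python3 -c "
from h import *
plan((.5488,-.2863,.225,15),(.5488,-.2863,.096,15))"
```

```text
wrist yellow 927 [0.5075 0.1806] r 0.0173 z [0.122  0.126  0.1271]
wrist red 1009 [0.528 0.231] r 0.0173 z [0.1242 0.1259 0.1272]
wrist blue 825 [0.4897 0.1274] r 0.0171 z [0.1205 0.1259 0.1271]
side purple 210 [ 0.5476 -0.2903] r 0.0172 z [0.1194 0.125  0.1266]
side yellow 158 [0.506  0.1766] r 0.0182 z [0.119  0.125  0.1266]
side red 139 [0.5264 0.2273] r 0.0175 z [0.1188 0.1247 0.1264]
side blue 178 [0.4887 0.1234] r 0.0177 z [0.1191 0.1249 0.1264]
at [0.5268 0.2302 0.2291] yaw -20.34 z [ 2.9e-03  9.0e-04 -1.0e+00]
shift [-476.7  200.2    4.1] then turn -35.3
shift [  0.   0. 129.] then turn 0.0
```

Red is seated. Purple is the last one.

Call:
{"api": "send_rows", "payload": {"series": [[[70, -17, 7, 0, 0], [70, -40, 17, 0, 0], [70, -40, 17, 0, 0], [70, -40, 17, 0, 0], [70, -40, 17, 0, 0], [70, -40, 17, 0, 0], [70, -40, 17, 0, 0], [70, -40, 17, 0, 0], [70, -40, 17, 0, 0], [70, -40, 17, 0, 0], [70, -40, 17, 0, 0], [70, -40, 17, 0, 0]]]}}

```text
clock: 24.25
eef_pos: [0.5481, -0.2671, 0.2255]
tool_rot: [-0.002, 0.821, 0.571, -0.001]
wrist_force: [0.0, 0.1, 0.2]
gripper_width: 0.0695
gripper_force: 0.0
```

Call:
{"api": "send_rows", "payload": {"series": [[[70, -20, 6, 4, 0], [70, 0, 0, 0, -7], [70, 0, 0, 0, -7], [70, 0, 0, 0, -7], [70, 0, 0, 0, -7], [70, 0, 0, 0, -7.3], [70, 0, 0, 30, 0], [70, 0, 0, 30, 0], [70, 0, 0, 20, 0], [70, 0, 0, 0, 0], [70, 0, 0, 0, 0]]]}}

```text
clock: 25.35
eef_pos: [0.5476, -0.2858, 0.1428]
tool_rot: [-0.001, 0.609, 0.793, 0.0]
wrist_force: [-0.1, -0.1, 0.6]
gripper_width: 0.0701
gripper_force: 0.0
```

```bash
python3 -c "
from h import *
plan((.5488,-.2863,.096,15))"
```

```text
at [ 0.5476 -0.2858  0.1428] yaw 14.98 z [-0.0016  0.0016 -1.    ]
shift [-0.8  1.  46.8] then turn -0.0
```

Call:
{"api": "send_rows", "payload": {"series": [[[70, -1, 1, 27, 0], [70, 0, 0, 20, 0], [70, 0, 0, 0, 0], [20, 0, 0, 0, 0], [20, 0, 0, 0, 0], [20, 0, 0, 0, 0], [20, 0, 0, 0, 0], [20, 0, 0, 0, 0], [20, 0, 0, 0, 0], [20, 0, 0, 0, 0]]]}}

```text
clock: 26.35
eef_pos: [0.5495, -0.2876, 0.097]
tool_rot: [0.001, 0.609, 0.793, 0.0]
wrist_force: [-0.5, -0.1, 4.2]
gripper_width: 0.0335
gripper_force: 30.0
```

Call:
{"api": "send_rows", "payload": {"series": [[[20, 0, 0, -15, 0], [20, 0, 0, -35, 0], [20, 0, 0, -40, 0], [20, 0, 0, -40, 0], [20, 0, 0, -25, 0], [20, 0, 0, 0, 7], [20, 0, 0, 0, 7], [20, 0, 0, 0, 7], [20, 0, 0, 0, 7], [20, 0, 0, 0, 7.3], [20, 0, 0, 0, 0]]]}}

```text
clock: 27.45
eef_pos: [0.549, -0.2873, 0.2509]
tool_rot: [-0.0, 0.821, 0.571, -0.0]
wrist_force: [-0.1, -0.4, -0.5]
gripper_width: 0.0337
gripper_force: 30.0
```

```bash
python3 -c "
from h import *
plan((.5458,.282,.251,-20.3))"
```

```text
at [ 0.549  -0.2873  0.2509] yaw -20.33 z [-8.e-04  6.e-04 -1.e+00]
shift [ 5.327e+02 -2.008e+02 -1.000e-01] then turn -0.0
```

Call:
{"api": "send_rows", "payload": {"series": [[[20, 17, -6, 0, 0], [20, 36, -14, 0, 0], [20, 40, -15, 0, 0], [20, 40, -15, 0, 0], [20, 40, -15, 0, 0], [20, 40, -15, 0, 0], [20, 40, -15, 0, 0], [20, 40, -15, 0, 0], [20, 40, -15, 0, 0], [20, 40, -15, 0, 0], [20, 40, -15, 0, 0], [20, 40, -15, 0, 0]]]}}

```text
clock: 28.65
eef_pos: [0.5459, 0.1992, 0.2516]
tool_rot: [-0.0, 0.82, 0.572, 0.0]
wrist_force: [0.1, -0.3, -1.2]
gripper_width: 0.0336
gripper_force: 30.0
```

Call:
{"api": "send_rows", "payload": {"series": [[[20, 40, -15, 0, 0], [20, 26, -10, 0, 0], [20, 14, -6, 0, 0], [20, 0, 0, 0, 0], [20, 0, 0, 0, 0]]]}}

```text
clock: 29.15
eef_pos: [0.5456, 0.2815, 0.2514]
tool_rot: [0.0, 0.821, 0.571, -0.001]
wrist_force: [-1.2, 0.4, 0.3]
gripper_width: 0.0332
gripper_force: 30.0
```

```bash
python3 -c "
from h import *
plan((.5458,.282,.097,-20.3))"
```

```text
at [0.5456 0.2815 0.2514] yaw -20.29 z [-4.0e-04 -1.2e-03 -1.0e+00]
shift [  0.5  -0.  154.4] then turn 0.0
```

Call:
{"api": "send_rows", "payload": {"series": [[[20, 0, 0, 30, 0], [20, 0, 0, 40, 0], [20, 0, 0, 35, 0], [20, 0, 0, 25, 0], [20, 0, 0, 12, 0], [20, 0, 0, 8, 0], [20, 0, 0, 4, 0], [20, 0, 0, 0, 0], [20, 0, 0, 0, 0]]]}}

```text
clock: 30.05
eef_pos: [0.547, 0.2824, 0.0987]
tool_rot: [0.0, 0.821, 0.571, 0.001]
wrist_force: [-0.5, -0.0, -0.7]
gripper_width: 0.0334
gripper_force: 30.0
```

Call:
{"api": "send_rows", "payload": {"series": [[[70, 0, 0, 0, 0], [70, 0, 0, 0, 0], [70, 0, 0, 0, 0], [70, 0, 0, 0, 0], [70, 0, 0, 0, 0], [70, 0, 0, -10, 0], [70, 0, 0, -35, 0], [70, 0, 0, -45, 0], [70, 0, 0, -40, 0], [70, 0, 0, -20, 0], [70, 0, 0, 0, 0], [70, 0, 0, 0, 0]]]}}

```text
clock: 31.25
eef_pos: [0.5458, 0.2821, 0.2474]
tool_rot: [-0.0, 0.821, 0.571, 0.0]
wrist_force: [-0.9, 0.0, -0.4]
gripper_width: 0.07
gripper_force: 0.0
```

```bash
python3 cap.py p2 wrist side scene
```

```text
wrist purple 892 [0.5476 0.2835] r 0.0165 z [0.1239 0.126  0.1273]
wrist yellow 789 [0.5078 0.1808] r 0.0173 z [0.1205 0.126  0.1271]
wrist red 850 [0.5277 0.2313] r 0.0172 z [0.1218 0.1259 0.1272]
wrist blue 83 [0.493  0.1373] r 0.0118 z [0.1185 0.122  0.1256]
side purple 101 [0.5459 0.2777] r 0.0177 z [0.1195 0.1252 0.1265]
side yellow 154 [0.5058 0.1769] r 0.0179 z [0.1194 0.1252 0.1265]
side red 137 [0.5269 0.2272] r 0.0175 z [0.1188 0.125  0.1265]
side blue 178 [0.4889 0.1229] r 0.0177 z [0.1192 0.1252 0.1265]
scene yellow 74 [0.5115 0.1781] r 0.0166 z [0.1193 0.1242 0.1263]
scene red 72 [0.532  0.2285] r 0.0165 z [0.1191 0.1247 0.1265]
scene blue 72 [0.4945 0.1232] r 0.0155 z [0.1193 0.1244 0.126 ]
```

View pics/p2_scene.png

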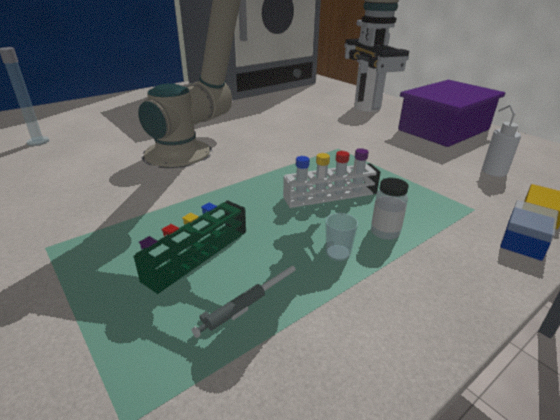

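The scene view shows all four tubes upright in the white rack: blue (302,163), yellow (322,160), red (342,157) and purple (361,155), with purple at the black end. The green rack is empty, the bystanders haven't moved, and the gripper is clear, so I'll hand in.

```bash
python3 -c "
from h import *
print(close_job())"
```

```text
the job is handed in; nothing more can be done
None
```

All four tubes now stand in the white rack in reverse order (blue farthest from the black end, then yellow, red, purple); the job was handed in at about 31 s, and the hand-in call returned no verdict.

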